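# Find the strip slot with the right grip by feel

## Task

Take the feeler gauge out of its stand and try its blade in the four slots of the strip guide block, without ever forcing it, until you find the one slot that lets the blade all the way in against a light, steady drag; slots that stop the blade short are too tight, and the one that takes it with no drag at all is too slack. Leave the feeler standing in the properly gripping slot, fully home with its collar down on the cover, and let go of it.

Things in the scene. Friction and masses are not known exactly. Their poses are not given: they have to be found in the camera images.
- feeler: The loose feeler gauge, upright, 92 mm tall, 63 to 126 g. Origin: centre of the underside of its collar; z up, x along the blade's width, y through its thickness. Collar: dark steel plate 46 x 22 x 5 mm (x, y, z), z = 0 to 5 mm. Handle: black block 36 x 14 mm (x, y), z = 5 to 47 mm, to be gripped across its 14 mm thickness (along y). A half turn about z makes no difference.
- blade: The feeler's steel blade, rigidly fixed to it (same origin and axes as the feeler): 30 mm wide along x, 6 mm thick along y, reaching from z = 0 down to z = -45 mm; over the last 12 mm it tapers to 3 mm thick at the tip. It is the only gauging part; more than 30 N of contact force on it counts as forcing.
- blade_tip (a point): Centre of the tip of the blade, 45 mm below the feeler's origin, on its z axis.
- stand: The fixed grey storage stand in which the feeler starts, 70 x 56 mm at its foot and 55 mm high; the block above the foot is 54 x 38 mm, with a clear upright pocket 34 x 10 mm for the blade. Origin at the centre of its underside, z up, x along the pocket's length. The feeler's collar rests on its top.
- guide: The strip guide block, fixed to the bench: a closed aluminium box 70 mm (x) by 176 mm (y), 60 mm high, on a 94 mm wide flange. Origin at the centre of its underside, z up. Its flat cover has four equal slot mouths in a row along y, each 37 mm long (x) by 11 mm wide (y), cover 6 mm thick. All look alike; which slot grips properly differs every time.
- bar_level (a point): Centre of the guide block, 40 mm above its underside. At this level, 20 mm below the cover, each slot has a hidden pair of bars along x, 12 mm thick, that the blade must pass between. Two slots: bars too close on a stiff backing, the tip lands 13 to 15 mm below the cover and gets no deeper (1 mm per 10 N). One slot: bars fixed and too far apart to be felt. One slot: sprung bars, see cover_centre.
- cover_centre (a point): Centre of the guide block's cover, on its top face (guide z = 60 mm). The sprung bars of the one proper slot first touch the blade when its tip is 14 to 22 mm below this face; they give way and then drag on it with some 3 to 10 N against the motion all the way home. The room below is free to 48 mm under this face.
- slot_1 (a point): Centre of the mouth of slot 1 of the guide block, in the plane of the cover (guide x = 0, y = 60 mm, z = 60 mm); slots are numbered from the +y end of the guide block.
- slot_2 (a point): Centre of the mouth of slot 2 of the guide block, in the plane of the cover (guide x = 0, y = 20 mm, z = 60 mm); slots are numbered from the +y end of the guide block.
- slot_3 (a point): Centre of the mouth of slot 3 of the guide block, in the plane of the cover (guide x = 0, y = -20 mm, z = 60 mm); slots are numbered from the +y end of the guide block.
- slot_4 (a point): Centre of the mouth of slot 4 of the guide block, in the plane of the cover (guide x = 0, y = -60 mm, z = 60 mm); slots are numbered from the +y end of the guide block.
Things that resemble listed ones, but are neither listed nor needed, are in the scene too. What is shaped like the feeler but turquoise or white is not meant.

How it is judged:
On the way:
1. the feeler is lifted out of its stand (blade tip more than 62 mm above the bench) (height (world z) of blade_tip above 0.062 m), for 0.1 s.
At the end, for the whole second after the job is handed in: The feeler stands upright (within 0.08 rad) and still in a slot of the guide block, its collar down on the cover (underside within 2 mm of it), its blade gripped by the slot's bars (contact force on the blade over 2.5 N, which only the sprung pair gives), and released (z of feeler in the frame of guide between 0.057 and 0.062 m and x of feeler in the frame of guide between -0.008 and 0.008 m and y of feeler in the frame of guide between -0.068 and 0.068 m and angle between feeler's own z axis and vertical below 0.08 rad and contact force between blade and anything else above 2.5 N and contact force between the fingers and feeler below 0.1 N and linear speed of feeler below 0.01 m/s); the robot touches nothing.
It fails at once if the blade is forced: more than 30 N of contact force on it (contact force between blade and anything else above 30 N).
It also fails if it takes over 48 s, if anything falls off the work surface, if the arm or the gripper's body presses on something with over 40 N, if the wrist force passes 120 N, or if a joint passes its speed limit or range.

## Robot

A 7-joint arm with a two-finger parallel gripper is mounted at the origin on a cart in front of the work surface, level with it; the furniture and walls round the work are solid. World frame = base frame: x ahead of the robot, y to its left, z up, the work surface at z = 0. Lengths are in m, angles in rad, forces in N, time in s.
With the tool pointing down it reaches from about 0.425 to 1.025 m from the base axis. Payload 9.4 kg.
Tool frame: the origin (TCP) lies at the very end of the fingers, on their centre line; the grasp point (between the pads) lies 19 mm behind it (manip.grip_point_offset is the distance from the TCP to the grasp point, in m); z points along the fingers, y is the line along which they close (so a half turn about z gives the same grasp; the last joint's range is limited). The gripper opens to 85 mm and grips with 20 to 120 N. Pads are 22 mm wide; open, the fingers measure 114 mm over their backs; the gripper's body (76 mm by 85 mm) begins 54 mm behind the grasp point. The pads swing forward as they close: fully open they stand 13 mm farther back than shut.
Start: joints at [1.106, 0.599, -0.003, 1.599, 0.002, 0.943, -0.08], TCP at [0.274, -0.671, 0.231] pointing down, gripper open.
Joint ranges: [-2.57, 2.57], [-0.35, 1.97], [-1.29, 1.29], [0.11, 2.56], [-1.05, 4.19], [0.11, 1.86], [-2.63, 2.63]. Speed limits (rad/s): [2.22, 2.22, 3.01, 3.01, 3.14, 3.14, 3.14].

## Interface

Orientations are given as a unit quaternion [w, x, y, z].
In Python, from bench import manip, effector, planner, viewer, sensors gives the robot as it stands. Calls block until the motion is done:
- manip.move_ptp(position, orientation): joint-space move of the TCP to a pose.
- manip.movel(position, rot=None, feed=0.15, guard=None): straight line of the TCP; rot=None keeps the orientation; feed is the mean speed in m/s. With guard (N) it stops when the force on the tool has changed by that much, and returns True; else False.
- manip.move_joints(angles): joint-space move.
- effector.gripper_to(opening, squeeze=None): opening from 0.0 (shut) to 1.0 (fully open); squeeze is the grip in N (None keeps the last); returns when the fingers have stopped.
- manip.wait(seconds).
- planner.inverse_kinematics(position, orientation): joint angles nearest the present ones, or None.
- viewer.capture(name): name is "scene" or "side" or "wrist"; returns a dict with "img" (480x640x3 uint8, red, green, blue), "fov_y" (degrees; the focal length in pixels is half the picture's height over the tangent of half this angle, whatever the lens; pixels are square), "cx", "cy" (the principal point, pixels), "extrinsics" (4x4, takes a point from world to camera coordinates); the wrist camera has in their place "T_tool_cam" (4x4, takes a point from camera to tool coordinates, whose origin is the TCP and whose axes are the flange's). Camera axes: x right, y down, z forward; pixel columns grow to the right and rows downward; lengths in m; the calibration is good to about 2 mm. The wrist camera is an equidistant fisheye: a pixel r from the principal point sees the ray r / f radians off the axis. A picture is of the moment at which its call begins: read the wrist's pose just before it. There is no depth.
A pose or a line that the arm cannot do raises manip.Unreachable and nothing moves.
- manip.job_done(): hands the job in; it is judged then, once.
Readings, each from a call of its own:
- sensors.current_t(): time.
- sensors.current_q(): joint angles.
- sensors.current_joint_vel(): joint speeds.
- sensors.current_joint_torque(): joint torques, N m.
- sensors.current_tool_pos(): TCP position.
- sensors.current_ee_rot(): TCP orientation.
- sensors.current_force(): force on the tool from outside, world axes, zero at the start.
- sensors.current_ft_torque(): the same for the moment, N m.
- sensors.current_width(): opening from 0.0 (shut) to 1.0 (fully open).
- sensors.current_finger_force(): force on a finger pad.
Only numpy, scipy, OpenCV 4.12 (cv2) and the standard library are available. Lean on these libraries where they do the work, as an engineer would, in place of code of your own. Each camera call takes 0.05 s, during which the arm holds its last target. There are 200 camera calls.

## Working session

There is one attempt and no reset: what is moved stays moved. The work goes in short steps, each a Python script; the robot and the scene stay as the last script left them, time stands still between calls to the robot, and variables do not carry over. Pictures are saved under pics/ and viewed, at most 10 in all, crops included, and the job is handed in when it is done.

```bash
mkdir -p pics; ls
python3 - <<'E'
from bench import viewer,sensors
import cv2,numpy as np,pickle
d={}
for n in("scene","side","wrist"):
    p=sensors.current_tool_pos();r=sensors.current_ee_rot()
    c=viewer.capture(n);c['p']=p;c['r']=r;d[n]=c
    cv2.imwrite(f'pics/{n}0.png',c['img'][:,:,::-1]); print(n,c['fov_y'],c['cx'],c['cy'],c.get('extrinsics',c.get('T_tool_cam')))
print(p,r)
pickle.dump(d,open('d0.pkl','wb'))
E
```

```text
pics
scene 50.56232906555076 321.15415514485426 230.6192168989221 [[-0.50230112 -0.86449359  0.01855848  0.27119916]
 [-0.53885585  0.29616451 -0.78861965  0.34386371]
 [ 0.67626027 -0.40612488 -0.6146012   0.55154508]
 [ 0.          0.          0.          1.        ]]
side 49.31493896773492 315.65371799149784 238.5992403578155 [[-0.85859513 -0.51238715 -0.01654741  0.4432279 ]
 [-0.28941007  0.51109493 -0.8093354   0.21515713]
 [ 0.42315036 -0.69010244 -0.58711362  0.71758785]
 [ 0.          0.          0.          1.        ]]
wrist 65.70646984690485 317.65528763174075 238.96980692404773 [[ 2.97913881e-04 -9.62804111e-01 -2.70200212e-01  6.75586481e-02]
 [ 9.99999103e-01 -6.61071810e-05  1.33812582e-03 -1.96195460e-04]
 [-1.30621521e-03 -2.70200368e-01  9.62803227e-01 -1.42351121e-01]
 [ 0.00000000e+00  0.00000000e+00  0.00000000e+00  1.00000000e+00]]
[ 0.27396875 -0.67079589  0.23050762] [-6.65547011e-04  9.81257713e-01  1.92698775e-01 -1.98823261e-04]
```

View pics/scene0.png

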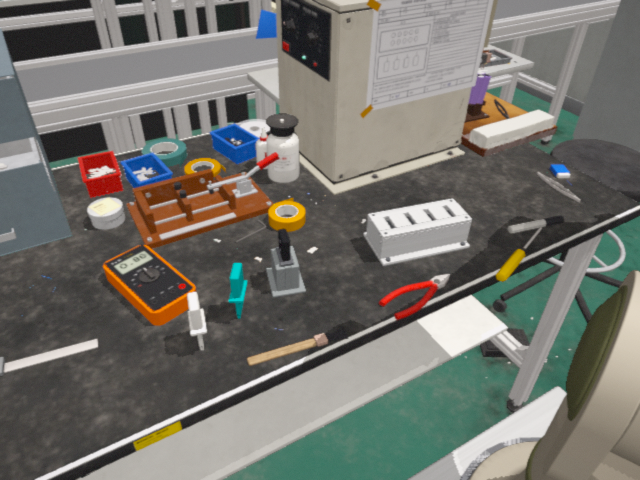

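View pics/side0.png

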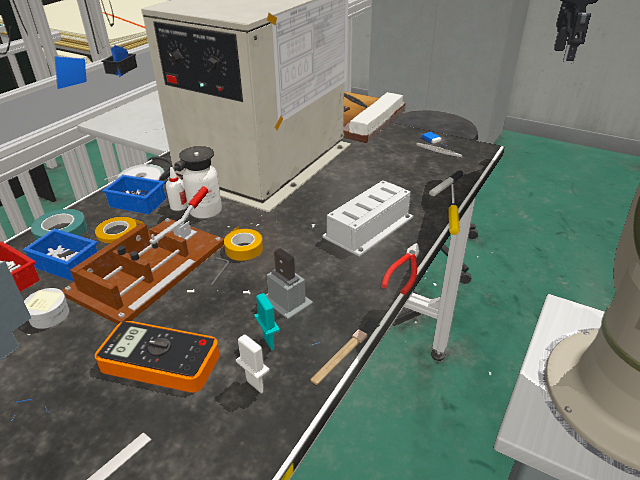

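The guide cover is at about (418,215) in the scene view and (370,208) in the side view. The black feeler in its grey stand is at (285,245) and (285,265).

```bash
cat > h.py <<'E'
import numpy as np,cv2,pickle
from scipy.spatial.transform import Rotation as R
def rot(q): return R.from_quat([q[1],q[2],q[3],q[0]]).as_matrix()
def foc(c): return 240/np.tan(np.radians(c['fov_y'])/2)
def ray(c,uv):
    x=(np.array(uv,float)-[c['cx'],c['cy']])/foc(c)
    if 'extrinsics' in c:
        E=np.array(c['extrinsics']);d=E[:3,:3].T@np.r_[x,1];o=-E[:3,:3].T@E[:3,3]
    else:
        t=np.linalg.norm(x);v=np.r_[x/max(t,1e-9)*np.sin(t),np.cos(t)]
        T=np.array(c['T_tool_cam']);A=rot(c['r']);d=A@T[:3,:3]@v;o=np.array(c['p'])+A@T[:3,3]
    return o,d/np.linalg.norm(d)
def plane(c,uv,z):
    o,d=ray(c,uv);return o+d*(z-o[2])/d[2]
def two(c1,u1,c2,u2):
    M=np.zeros((3,3));b=np.zeros(3)
    for c,u in((c1,u1),(c2,u2)):
        o,d=ray(c,u);P=np.eye(3)-np.outer(d,d);M+=P;b+=P@o
    return np.linalg.solve(M,b)
def quat(yaw):  # tool down, tool x axis at yaw
    q=(R.from_euler('z',yaw)*R.from_euler('x',np.pi)).as_quat();return [q[3],q[0],q[1],q[2]]
def yaw(q): 
    m=rot(q);return np.arctan2(m[1,0],m[0,0])
def snap(n,name=None):
    from bench import viewer,sensors
    p=sensors.current_tool_pos();r=sensors.current_ee_rot();c=viewer.capture(n);c['p']=p;c['r']=r
    if name: cv2.imwrite(f'pics/{name}.png',c['img'][:,:,::-1]); pickle.dump(c,open(f'{name}.pkl','wb'))
    return c
E
python3 - <<'E'
from h import *
d=pickle.load(open('d0.pkl','rb'));s,e=d['scene'],d['side']
print('guide',plane(s,(418,216),.06),plane(e,(369,208),.06),two(s,(418,216),e,(369,208)))
print('feeler top',two(s,(284,234),e,(285,250)))
for c,us in((s,[(366,219),(463,201),(470,220),(376,239)]),(e,[(327,215),(379,181),(409,191),(360,227)])):
    print([plane(c,u,.06).round(3) for u in us])
print('stand foot',[plane(s,u,0.0).round(3) for u in[(268,271),(298,268),(305,289),(275,293)]])
print([plane(e,u,.0).round(3) for u in[(313,300),(276,314)]])
print(yaw(d['wrist']['r']),)
for n,k in((s,(418,216)),(e,(369,208))):print(ray(n,k)[0])
E
```

```text
guide [ 0.50074703 -0.18020519  0.06      ] [ 0.49252835 -0.16186153  0.06      ] [ 0.50393879 -0.18366346  0.0503012 ]
feeler top [0.52103356 0.08122385 0.10630688]
[array([ 0.539, -0.092,  0.06 ]), array([ 0.498, -0.286,  0.06 ]), array([ 0.446, -0.256,  0.06 ]), array([ 0.483, -0.074,  0.06 ])]
[array([ 0.551, -0.101,  0.06 ]), array([ 0.52 , -0.265,  0.06 ]), array([ 0.451, -0.258,  0.06 ]), array([ 0.479, -0.096,  0.06 ])]
stand foot [array([0.56 , 0.096, 0.   ]), array([0.541, 0.047, 0.   ]), array([0.489, 0.061, 0.   ]), array([0.505, 0.109, 0.   ])]
[array([0.487, 0.058, 0.   ]), array([0.522, 0.117, 0.   ])]
0.3878236449168345
[-0.05147141  0.35660589  0.6051249 ]
[0.1391744  0.61234769 0.60277416]
```

Run:
```python
from h import *
from bench import manip,sensors
print(plane(pickle.load(open('d0.pkl','rb'))['scene'],(335,190),0))
manip.move_ptp([0.49,-0.18,0.24],quat(0.0)); c=snap('wrist','wg'); print(sensors.current_t(),sensors.current_q())
manip.move_ptp([0.52,0.08,0.24],quat(0.0)); c=snap('wrist','wf'); print(sensors.current_t(),sensors.current_q(),c['p'],yaw(c['r']))
i=np.hstack([cv2.imread('pics/wg.png'),cv2.imread('pics/wf.png')]);cv2.imwrite('pics/w1.png',cv2.resize(i,(800,300),interpolation=cv2.INTER_AREA))
```

```text
[ 0.72341065 -0.14122883  0.        ]
2.1417 [ 0.23301031  0.34635908  0.01576047  2.05188777 -0.00749828  0.74323324
 -1.31868543]
3.2167 [-0.23490079  0.35136751 -0.02950219  2.04205403  0.01603999  0.74862449
 -1.84785101] [0.52013319 0.07834122 0.23994217] -0.0017131858603486845
```

View pics/w1.png

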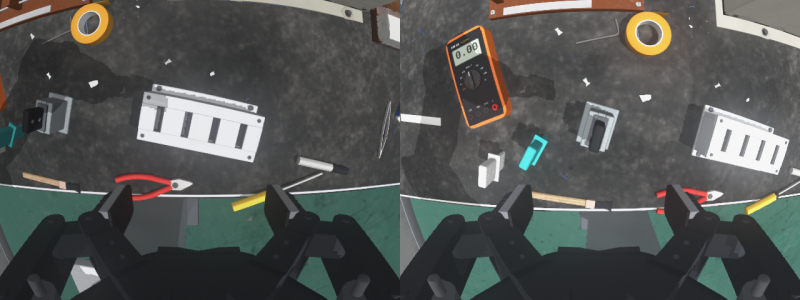

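The left half shows the guide with four dark slots, at about (160,122)–(238,137). The right half shows the feeler in its stand at about (597,135), i.e. roughly (315,216) at full resolution.

Run:
```python
from h import *
c=pickle.load(open('wg.pkl','rb'));g=cv2.cvtColor(c['img'],cv2.COLOR_RGB2GRAY)
roi=np.zeros_like(g);roi[140:265,215:430]=255
m=((g<110)&(roi>0)).astype(np.uint8)
P=[]
for k in cv2.findContours(m,cv2.RETR_LIST,cv2.CHAIN_APPROX_NONE)[0]:
    a=cv2.contourArea(k); (u,v),wh,_=cv2.minAreaRect(k)
    if 250<a<1500 and max(wh)>30:
        w=np.array([plane(c,q[0],.06)[:2] for q in k],np.float32);r=cv2.minAreaRect(w*1000);print((u,v),a,r);P.append(r[0])
f=cv2.imread('pics/wf.png')
cv2.imwrite('pics/fc.png',np.hstack([cv2.resize(f[150:260,270:370],None,fx=4,fy=4,interpolation=cv2.INTER_NEAREST),cv2.resize(cv2.imread('pics/wg.png')[135:265,215:430],(400,440))]))
```

```text
(385.3235778808594, 217.7058868408203) 339.5 ((487.00115966796875, -242.33941650390625), (9.51279067993164, 36.00033187866211), 78.43356323242188)
(342.1647033691406, 208.25881958007812) 352.0 ((495.34161376953125, -203.25965881347656), (9.411620140075684, 35.62791442871094), 78.56098175048828)
(299.460205078125, 199.13536071777344) 258.0 ((503.51763916015625, -165.590087890625), (9.37471866607666, 36.109397888183594), 73.07450866699219)
```

View pics/fc.png

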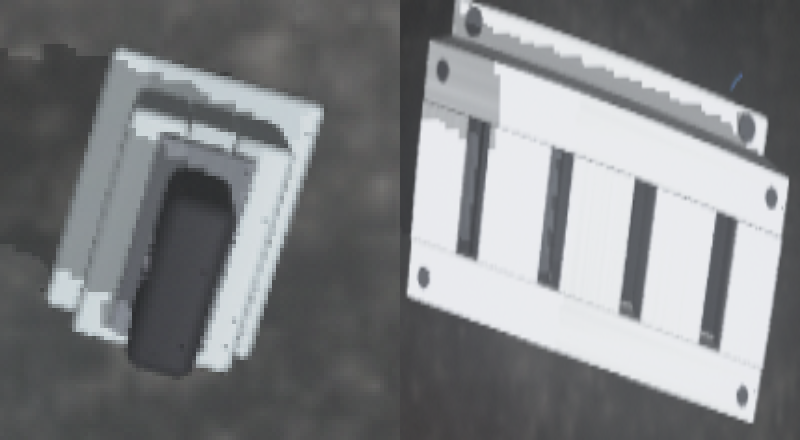

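The left crop shows the handle's top face with corners at about (167,198), (235,205), (195,375) and (130,365). The right crop shows all four slots clearly.

Run:
```python
from h import *
c=pickle.load(open('wf.pkl','rb'))
P=np.array([plane(c,(270+x/4,150+y/4),.102)[:2]*1000 for x,y in[(167,198),(235,205),(195,375),(130,365)]],np.float32)
print(P.round(1),cv2.minAreaRect(P),P.mean(0))
F=np.array([plane(c,(270+x/4,150+y/4),.008)[:2]*1000 for x,y in[(118,50),(320,105),(245,355),(50,300)]]).round(1);print(F,F.mean(0))
for a,b in((P[3],P[0]),(P[2],P[1]),(F[3],F[0]),(F[2],F[1])): print(np.arctan2(*(b-a)[::-1]),np.linalg.norm(b-a))
g=cv2.cvtColor(c['img'],cv2.COLOR_RGB2GRAY)[150:260,270:370];m=(g<75).astype(np.uint8);m[:40]=0;m[:,:32]=0;m[:,60:]=0
k=max(cv2.findContours(m,0,1)[0],key=cv2.contourArea)
Q=np.array([plane(c,q[0]+[270,150],.102)[:2]*1000 for q in k],np.float32);print(cv2.minAreaRect(Q))
```

```text
[[540.5  82.2]
 [539.1  69.2]
 [505.3  76.9]
 [507.3  89.6]] ((523.2063598632812, 79.403076171875), (12.973104476928711, 35.45720672607422), 77.35381317138672) [523.0327  79.4615]
[[562.5  95.6]
 [548.6  44.7]
 [483.   63.3]
 [498.  114. ]] [523.025  79.4  ]
-0.22071761 33.95708
-0.22290742 34.686054
-0.2778900747560513 67.07316900221727
-0.27628515729830094 68.1859223007213
((525.89306640625, 79.96376037597656), (14.66749095916748, 40.54134750366211), 73.96524047851562)
```

Run:
```python
from h import *
from bench import manip,sensors,effector
q=quat(-0.25)
effector.gripper_to(0.65,60)
manip.move_ptp([0.523,0.0794,0.16],q); manip.wait(.2); print(sensors.current_tool_pos())
print(manip.movel([0.523,0.0794,0.066],feed=.08,guard=8)); manip.wait(.2);print(sensors.current_tool_pos(),sensors.current_t())
effector.gripper_to(0.0,60);print(sensors.current_width(),sensors.current_finger_force(),sensors.current_force(),yaw(sensors.current_ee_rot()))
p=sensors.current_tool_pos()
manip.movel([p[0],p[1],p[2]+.08],feed=.08); manip.wait(.3);print(sensors.current_tool_pos(),sensors.current_force(),sensors.current_width(),sensors.current_t())
snap('side','s1');snap('wrist','w2')
a=cv2.imread('pics/s1.png');cv2.imwrite('pics/l1.png',np.hstack([cv2.resize(a[180:330,220:370],(400,400)),cv2.resize(cv2.imread('pics/w2.png')[100:400,170:470],(400,400))]))
```

```text
[0.52400045 0.07961648 0.16176534]
False
[0.52321115 0.07945672 0.06639122] 5.7667
0.15346364998938714 59.23264503479004 [-0.47911735 -0.11028687  2.49702989] -0.24999870502474905
[0.52296839 0.07944461 0.14579634] [ 0.28276912  0.15425906 -1.20761642] 0.15266595423863896 7.6667
```

View pics/l1.png

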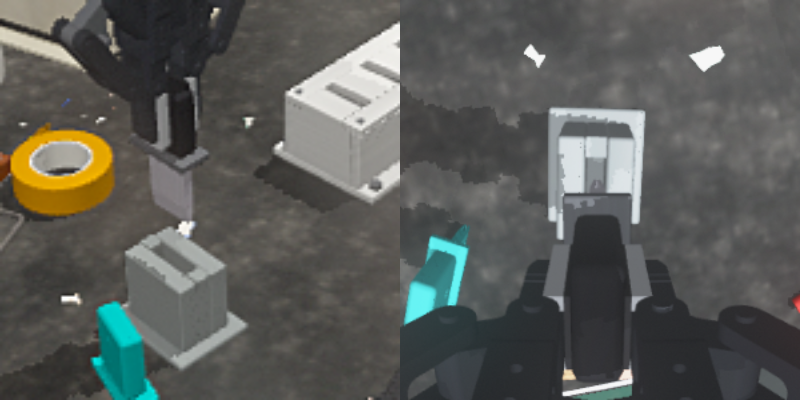

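The feeler is cleanly lifted and upright in the grip. Next I probe the slots with guarded moves.

```bash
cat > pr.py <<'E'
from h import *
from bench import manip,sensors,effector
GY=-0.205; s3=np.array([.4953,-.2033]); v=np.array([np.sin(-GY),np.cos(GY)])*.04
def slot(n): return s3+v*(3-n)
Q=quat(GY)
def probe(n,off=(0,0)):
    x,y=slot(n)+np.array(off)
    manip.move_ptp([x,y,.136],Q);manip.wait(.25)
    f0=np.array(sensors.current_force())
    def go(d,feed,g):
        h=manip.movel([x,y,.116-d],feed=feed,guard=g);manip.wait(.1)
        p=sensors.current_tool_pos();f=np.array(sensors.current_force())-f0
        print(n,'tgt',d,'hit',h,'depth',round(116-p[2]*1000,1),'dxy',((p[:2]-[x,y])*1000).round(1),'F',f.round(1),'t',round(sensors.current_t(),1));return h,f
    if go(.010,.03,6)[0]: return 'mouth'
    h,f=go(.029,.012,12)
    if h: return 'stop'
    h,f=go(.036,.015,12)
    return f[2]
def up():
    p=sensors.current_tool_pos();manip.movel([p[0],p[1],.136],feed=.06)
E
python3 - <<'E'
from pr import *
r=probe(3);print(r)
E
```

```text
3 tgt 0.01 hit False depth 9.8 dxy [ 0.1 -0. ] F [ 0.2 -0.5  0.5] t 10.4
3 tgt 0.029 hit False depth 28.6 dxy [0.3 0.2] F [0.1 1.3 5.7] t 12.2
3 tgt 0.036 hit False depth 35.7 dxy [ 0.5 -0.1] F [ 1.8 -0.1  6. ] t 12.9
5.992264583338919
```

Run:
```python
from pr import *
def st(l):
    manip.wait(.1);p=sensors.current_tool_pos();print(l,round(116-p[2]*1000,1),np.round(sensors.current_force(),1),round(sensors.current_t(),1))
x,y=slot(3); st('now')
manip.movel([x,y,.116-.032],feed=.015);st('up')
manip.movel([x,y,.116-.042],feed=.015,guard=20);st('down')
print(manip.movel([x,y,.116-.0465],feed=.01,guard=10));st('home')
snap('side','s2')
```

```text
now 35.7 [0.2 0.5 6.1] 13.0
up 32.2 [ 2.1  0.5 -7.4] 13.5
down 41.6 [0.9 1.2 6.8] 14.4
True
home 44.9 [-1.3 -0.5  6.3] 14.9
```

Run:
```python
from pr import *
def st(l):
    p=sensors.current_tool_pos();print(l,round(116-p[2]*1000,1),np.round(sensors.current_force(),1),round(sensors.current_t(),1))
x,y=slot(3)
print(manip.movel([x,y,.116-.0475],feed=.01,guard=15));st('hit');manip.wait(.2);st('home')
effector.gripper_to(0.5);manip.wait(.2);st('open')
p=sensors.current_tool_pos()
manip.movel([p[0],p[1],.20],feed=.08);manip.wait(.3);st('up')
snap('side','s3');snap('wrist','w3')
cv2.imwrite('pics/l3.png',np.hstack([cv2.resize(cv2.imread('pics/s3.png')[120:270,300:450],(400,400)),cv2.resize(cv2.imread('pics/w3.png')[100:400,170:470],(400,400))]))
```

```text
True
hit 44.9 [-1.   0.5  7.7] 15.2
home 44.9 [-0.1  0.9  7.7] 15.4
open 45.5 [ 0.1 -0.2 -0.4] 16.0
up -83.8 [ 0.2 -0.5 -0.2] 18.1
```

View pics/l3.png

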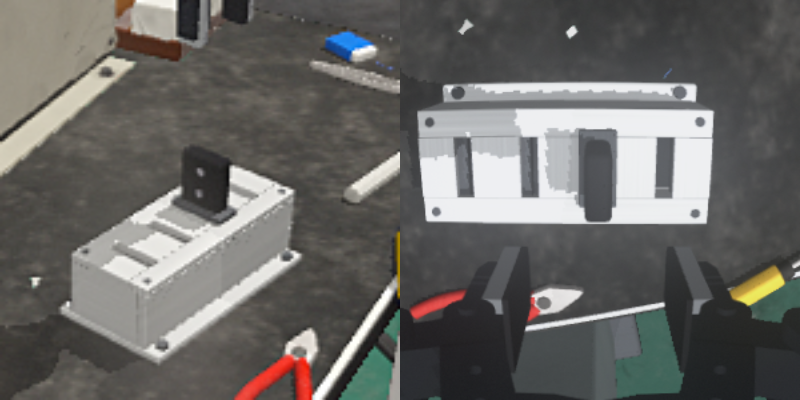

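The feeler stands upright in slot 3 with its collar down on the cover, and the gripper is well clear.

```bash
python3 -c "
from bench import manip;print(manip.job_done())"
```

```text
the job is handed in; nothing more can be done
None
```

The feeler is standing fully home in slot 3, released and handed in: its drag of about 6–7 N reversed with direction, which marks the sprung bars, so I did not try the other three slots; the hand-in gave no pass/fail result.

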